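Make up the steriliser load: scrape the tubes off the shovel and stack the dishes

ROBOT

A 6-joint arm with a two-finger parallel gripper is mounted at the origin on the work surface. World frame = base frame: x ahead of the robot, y to its left, z up, the work surface at z = 0. Lengths are in mm, angles in degrees, forces in N, time in s.
With the tool pointing down it reaches from about 300 to 850 mm from the base axis. Payload 4.2 kg.
Tool frame: the origin (TCP) lies midway between the tips of the shut fingers; the grasp point (between the pads) lies 19 mm behind it; z points along the fingers, y is the line along which they close (so a half turn about z gives the same grasp; the last joint's range is limited). The gripper opens to 91 mm and grips with 3 to 60 N. Pads are 32 mm wide; open, the fingers measure 118 mm over their backs; the gripper's body (76 mm by 178 mm) begins 60 mm behind the grasp point.
Start: joints at [67.036, 18.312, 89.639, -0, 72.044, -1.146], TCP at [213.71, 533.827, 213.976] pointing down, gripper open.
Joint ranges: [-177.97, 177.97], [-48.28, 115.42], [12.27, 149.76], [-77.06, 257.06], [2.81, 150.46], [-146.56, 146.56]. Speed limits (degrees/s): [147.25, 147.25, 180, 180, 180, 180].

INTERFACE

Orientations are given as [roll, pitch, yaw] about the fixed x, y, z axes, in that order (R = Rz(yaw) Ry(pitch) Rx(roll)).
In Python, from workcell import env gives the robot as it stands.
- The arm moves only by the tool jog_arm, never from a script. Its argument "steps" is one flat list of numbers, 5 for each row, row after row: the closure, from 0 (fully open) to 1 (shut), then the shift along the tool's x, y, z in cm, then the turn about the tool's z in degrees. A call has 1 to 20 rows; each row is the pose to reach, as a shift and turn from the pose commanded when the call began, along the tool's axes at that moment; what a row does not reach only later rows make up. A row lasts 1/10 s, in which the tool goes at most 50 mm and 8.59 degrees, less where a joint would pass 70% of its speed; a pose out of reach is approached as far as the arm can. A call with a gripper value outside its range is refused whole. The fingers move at their own pace and stop on an object; "force" is the grip in N (left out, the last holds). Time passes only in rows, so rows that repeat a pose let the fingers close. It gives the time, the measured TCP pose, the force and the opening at its end, in the units of the state.
- env.state(): the state, without advancing time (a new reading comes with each control period).
- env.grab_frame(name): name is "side" or "top"; returns the picture (420x560x3 uint8, red, green, blue); there is no depth.
- env.camera_params(name): a dict with "fx", "fy", "cx", "cy" (pixels), "R" (3x3) and "t" (3): a world point X has camera coordinates R X + t. Camera axes: x right, y down, z forward; pixel columns grow to the right and rows downward; lengths in mm; the calibration is good to about 2 mm. A picture is of the moment at which its call begins. camera_params takes no time and is no camera call.
- env.job_done(): hands the job in, once; it reports no verdict.
The state is a dict: "time_s": time; "qpos": joint angles; "qvel": joint speeds; "effort": joint torques, N m; "ee_pos": TCP position; "ee_rot": TCP orientation; "force": force on the tool from outside, world axes, zero at the start; "torque": the same for the moment, N m; "gripper_width": finger opening in mm.
Only numpy, scipy, OpenCV 4.12 (cv2) and the standard library are available. Lean on these libraries where they do the work, as an engineer would, in place of code of your own. Each camera call takes 0.05 s, during which the arm holds its last target. There are 200 camera calls.

TASK

Make up the steriliser load. Carry the flat shovel with its used tubes to the steel tub, press its front edge down on the tub's rim while the blade is still level and all the tubes are on it, then, keeping the edge pressed on the rim, tip the blade up steeply so that every tube slides off into the tub, and lay the empty shovel flat back on its mat. Stack all the round dishes (either way up) in one centred pile on the round plate and lay the knobbed cover disc centred on top, without disturbing the jar or the pen.

Things in the scene. Friction and masses are not known exactly. Their poses are not given: they have to be found in the camera images.
- shovel: flat aluminium hand shovel, 0.28 kg, on the mat, front towards +y. Origin: centre of the blade's underside; x to the open front edge, z up. Blade 150 (x) x 140 (y) x 3 mm, flat underside, side flanges 21 and back wall 29 mm high. Black plastic handle: straight level bar from x = -73 to -188 mm, 24 wide (y), 30 tall, middle 43 mm above the underside.
- shovel_edge (a point): middle of the shovel's open front edge, on the underside (75 mm ahead of the shovel's origin)
- shovel_grip (a point): grip point at the middle of the shovel's handle (125 mm behind the shovel's origin, 43 mm above the underside); the handle is gripped across its 24 mm width
- mat: thin black rubber mat, the shovel's home, fixed on the bench: 190 mm (its x) by 180 mm (y), 2 mm thick; origin at the centre of its underside, the shovel's blade lies centred on it with the handle reaching out over the mat's -x side
- tub: square open steel tub fixed on the bench, 180 by 180 mm outside, 70 mm high, walls 6 mm, inner floor 6 mm up; origin at the centre of its underside, x and y along its sides; its -y side faces the shovel
- tub_rim (a point): centre of the tub's mouth at rim height (70 mm above its underside)
- tube1: used sample tube: round clear rod 100 mm long, 17 mm diameter, 25 g, with paper label and red cap; origin at its middle on its axis, x along the tube towards the cap. Starts lying lengthwise (tube x = shovel x) on the shovel's blade; slides off the polished blade at a slope of about 14 to 20 degrees. Two to four tubes are present.
- tube2: used sample tube: round clear rod 100 mm long, 17 mm diameter, 25 g, with paper label and red cap; origin at its middle on its axis, x along the tube towards the cap. Starts lying lengthwise (tube x = shovel x) on the shovel's blade; slides off the polished blade at a slope of about 14 to 20 degrees. Two to four tubes are present.
- tube3: used sample tube: round clear rod 100 mm long, 17 mm diameter, 25 g, with paper label and red cap; origin at its middle on its axis, x along the tube towards the cap. Starts lying lengthwise (tube x = shovel x) on the shovel's blade; slides off the polished blade at a slope of about 14 to 20 degrees. Two to four tubes are present.
- tube4: used sample tube: round clear rod 100 mm long, 17 mm diameter, 25 g, with paper label and red cap; origin at its middle on its axis, x along the tube towards the cap. Starts lying lengthwise (tube x = shovel x) on the shovel's blade; slides off the polished blade at a slope of about 14 to 20 degrees. Two to four tubes are present.
- dish1: closed flat round culture dish: plain white disc 60 mm diameter, 16 mm high, 30 g; origin at its very centre (8 mm above its underside), z along its axis. Both faces are flat; either way up is fine. Starts flat on the bench at any of six places shared by the dishes, plate and cover. Three or four dishes are present.
- dish2: closed flat round culture dish: plain white disc 60 mm diameter, 16 mm high, 30 g; origin at its very centre (8 mm above its underside), z along its axis. Both faces are flat; either way up is fine. Starts flat on the bench at any of six places shared by the dishes, plate and cover. Three or four dishes are present.
- dish3: closed flat round culture dish: plain white disc 60 mm diameter, 16 mm high, 30 g; origin at its very centre (8 mm above its underside), z along its axis. Both faces are flat; either way up is fine. Starts flat on the bench at any of six places shared by the dishes, plate and cover. Three or four dishes are present.
- dish4: closed flat round culture dish: plain white disc 60 mm diameter, 16 mm high, 30 g; origin at its very centre (8 mm above its underside), z along its axis. Both faces are flat; either way up is fine. Starts flat on the bench at any of six places shared by the dishes, plate and cover. Three or four dishes are present.
- plate: round flat steel carrier plate fixed on the bench, 120 mm diameter, 6 mm thick, a thin 66 mm circle marked at its centre; origin at the centre of its underside, so its top is 6 mm above the origin
- cover: steel cover disc 64 mm diameter, 8 mm thick, with a round black knob 24 mm diameter, 26 mm tall upright at its centre (34 mm over all), 0.12 kg; origin at the centre of its underside, z up through the knob
- jar: bystander: round glass jar, 76 mm diameter, 85 mm tall, on the left beyond the tub; origin at the centre of its underside
- pen: bystander: black marker pen 130 mm long lying to the left of the tub; origin at its middle, on the bench
Mind the look-alikes: they are no part of the job. What is meant by the cover is not pink, and is the smaller of those in its own colour.

How it is judged (in metres and radians):
On the way, in this order (a step that is already met when the one before it is completed fails the run):
1. the shovel's front edge is pressed on the tub's rim (over 1 N), blade level within 17 degrees, all the tubes still on it (contact force between shovel and tub above 1 N and angle between shovel's own z axis and vertical below 0.3 rad and x of shovel_edge in the frame of tub between -0.11 and 0.11 m and y of shovel_edge in the frame of tub between -0.11 and 0.11 m and z of shovel_edge in the frame of tub between 0 and 0.1 m and x of tube1 in the frame of shovel between -0.09 and 0.07 m and z of tube1 in the frame of shovel between 0 and 0.035 m and x of tube2 in the frame of shovel between -0.09 and 0.07 m and z of tube2 in the frame of shovel between 0 and 0.035 m and x of tube3 in the frame of shovel between -0.09 and 0.07 m and z of tube3 in the frame of shovel between 0 and 0.035 m and x of tube4 in the frame of shovel between -0.09 and 0.07 m and z of tube4 in the frame of shovel between 0 and 0.035 m), for 0.2 s.
2. the blade is tipped to more than 26 degrees with its edge still pressed on the rim (over 0.5 N) (contact force between shovel and tub above 0.5 N and angle between shovel's own z axis and vertical above 0.45 rad and x of shovel_edge in the frame of tub between -0.11 and 0.11 m and y of shovel_edge in the frame of tub between -0.11 and 0.11 m and z of shovel_edge in the frame of tub between 0 and 0.1 m), for 0.1 s.
At the end, for the whole second after the job is handed in: every tube lies inside the tub, not above its rim; the shovel lies flat and still on its mat, blade middle within 50 mm of the mat's middle; all dishes lie flat in one pile on the plate with the cover flat on top, each within 10 mm of the plate's centre, at rest (x of tube1 in the frame of tub between -0.09 and 0.09 m and y of tube1 in the frame of tub between -0.09 and 0.09 m and z of tube1 in the frame of tub between 0 and 0.075 m and x of tube2 in the frame of tub between -0.09 and 0.09 m and y of tube2 in the frame of tub between -0.09 and 0.09 m and z of tube2 in the frame of tub between 0 and 0.075 m and x of tube3 in the frame of tub between -0.09 and 0.09 m and y of tube3 in the frame of tub between -0.09 and 0.09 m and z of tube3 in the frame of tub between 0 and 0.075 m and x of tube4 in the frame of tub between -0.09 and 0.09 m and y of tube4 in the frame of tub between -0.09 and 0.09 m and z of tube4 in the frame of tub between 0 and 0.075 m and horizontal distance between shovel and mat below 0.05 m and height (world z) of shovel below 0.012 m and angle between shovel's own z axis and vertical below 0.08 rad and linear speed of each of shovel, dish1, dish2, dish3, dish4, cover below 0.02 m/s and horizontal distance between each of dish1, dish2, dish3, dish4, cover and plate below 0.01 m and angle between the z axis of each of dish1, dish2, dish3, dish4 and the z axis of plate, either way round below 0.1 rad and z of dish1 in the frame of plate between 0.008 and 0.072 m and z of dish2 in the frame of plate between 0.008 and 0.072 m and z of dish3 in the frame of plate between 0.008 and 0.072 m and z of dish4 in the frame of plate between 0.008 and 0.072 m and z of cover in the frame of plate above 0.05 m and angle between cover's own z axis and vertical below 0.1 rad); the robot touches nothing.
It fails at once if the jar is moved more than 30 mm (distance of jar from where it was at the start of the episode above 0.03 m).
It fails at once if the pen is moved more than 30 mm (distance of pen from where it was at the start of the episode above 0.03 m).
Of tube1, tube2, tube3, tube4 only 2 to 4 are there at a start; the rules pass over those that are not, and their reading is None.
Of dish1, dish2, dish3, dish4 only 3 to 4 are there at a start; the rules pass over those that are not, and their reading is None.
At some moment in a run one of dish1, dish2, dish3, dish4 may be knocked a few centimetres aside while the robot is not near it.
It also fails if it takes over 208 s, if anything falls off the work surface, if the arm or the gripper's body presses on something with over 40 N, if the wrist force passes 120 N, or if a joint passes its speed limit or range.

## Working session

There is one attempt and no reset: what is moved stays moved. The work goes in short steps, Python scripts to look and compute and a tool call to move; the robot and the scene stay as the last step left them, time stands still between calls to the robot, and variables do not carry over. Pictures are saved under pics/ and viewed, on a budget of 14 in all, crops included, one or two more only if the job needs it, and the job is handed in when it is done.

Besides the shell and the picture viewer there is one more tool, called after "Call:" as a command line: name --argument value ..., lists and objects as JSON in quotes. jog_arm: Moves the arm, as the interface text tells. Its arguments: {"type":"object","properties":{"steps":{"type":"array","items":{"type":"number"}},"force":{"type":"number"}},"required":["steps"]}

```bash
mkdir -p pics; cat > h.py <<'E'
from workcell import env
import numpy as np, cv2
from scipy.spatial.transform import Rotation as Ro
def grab(n,f=None):
    im=cv2.cvtColor(env.grab_frame(n),cv2.COLOR_RGB2BGR)
    if f: cv2.imwrite('pics/'+f,im)
    return im
def ray(n,u,v,z):
    p=env.camera_params(n);R=np.array(p['R']);t=np.array(p['t'])
    d=R.T@np.array([(u-p['cx'])/p['fx'],(v-p['cy'])/p['fy'],1]);c=-R.T@t
    return c+d*(z-c[2])/d[2]
def proj(n,X):
    p=env.camera_params(n);c=np.array(p['R'])@np.array(X)+np.array(p['t'])
    return p['fx']*c[0]/c[2]+p['cx'],p['fy']*c[1]/c[2]+p['cy']
E
python3 - <<'E'
from h import *
grab('top','t0.png');grab('side','s0.png')
s=env.state();print(s)
for n in('top','side'):
    p=env.camera_params(n);print(n,p['fx'],-np.array(p['R']).T@np.array(p['t']),p['R'])
E
```

```text
{'time_s': 0.1, 'qpos': array([ 6.70357073e+01,  1.83480737e+01,  8.97005344e+01,  1.48944856e-04,
        7.20443660e+01, -1.14568603e+00]), 'qvel': array([ 0.00875632, -0.12789777, -0.23969443, -0.12388819, -0.06526108,
       -0.02154931]), 'effort': array([-5.64592556e-04, -4.13332379e+01, -2.32507199e+01,  7.28170853e-02,
        4.22032317e-02, -4.64180766e-05]), 'ee_pos': array([213.52521474, 533.38419639, 213.19582474]), 'ee_rot': array([-1.79907047e+02, -2.00057294e-03,  1.58181346e+02]), 'force': array([-0.44055441, -0.37005886,  0.2588984 ]), 'torque': array([-0.01073416, -0.02294603,  0.00883964]), 'gripper_width': 91.34786516802525}
top 402.0860484055529 [435.20738291  36.25967652 956.02729502] [[-0.00811126 -0.99980581 -0.0179598 ]
 [-0.98990639  0.01056967 -0.14132806]
 [ 0.14149044  0.01663217 -0.98979989]]
side 493.37539703641386 [ 331.19298476 -998.71350973 1043.44777394] [[ 0.97833446 -0.2069975  -0.00370435]
 [-0.14287511 -0.66210697 -0.73566369]
 [ 0.14982787  0.7202544  -0.67733685]]
```

View pics/t0.png

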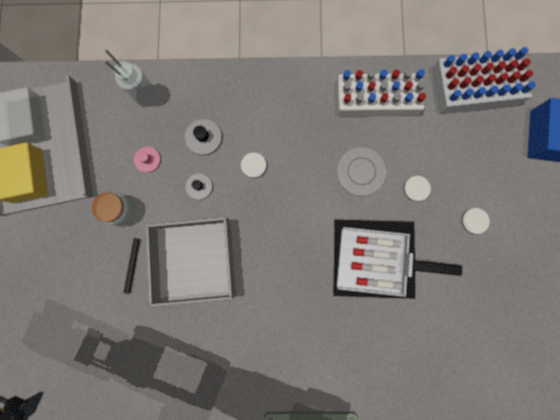

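View pics/s0.png

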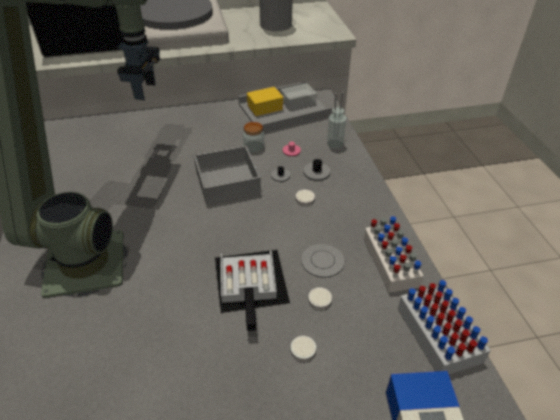

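```bash
cat >> h.py <<'E'
def blobs(mask,amin=60,amax=20000):
    n,l,st,c=cv2.connectedComponentsWithStats(mask.astype('uint8'))
    return [(c[i],st[i]) for i in range(1,n) if amin<st[i][4]<amax]
def dishes(im,n='top'):
    h=cv2.cvtColor(im,cv2.COLOR_BGR2HSV)
    o=[]
    for c,s in blobs((h[...,2]>195)&(h[...,1]<60),150,1500):
        o.append((c.round(1),s[2:].tolist(),ray(n,*c,13).round(1)))
    return o
E
python3 - <<'E'
from h import *
t=cv2.imread('pics/t0.png');s=cv2.imread('pics/s0.png')
for n,i in(('top',t),('side',s)):
    for d in dishes(i,n):print(n,*d)
# gray things / dark things in top
h=cv2.cvtColor(t,cv2.COLOR_BGR2HSV);V=h[...,2]
print('bench V',V[330,450],V[300,300],'cover',V[178:196:3,199],V[186,185:216:3],'plate',V[171,335:390:4])
for nm,m,z in(('dark',V<38,55),):
    for c,st in blobs(m):
        print(nm,c.round(1),st.tolist(),ray('top',*c,z).round(1))
# red caps
for c,st in blobs((h[...,1]>150)&(V>80)&((h[...,0]<8)|(h[...,0]>172)),20): 
    if c[1]>230: print('cap',c.round(1),ray('top',*c,14).round(1))
cv2.imwrite('pics/crop1.png',np.hstack([cv2.resize(t[110:310,120:300],None,fx=2.2,fy=2.2,interpolation=3),cv2.resize(t[210:310,320:480][:,:160],(396,440),interpolation=3)]))
E
```

```text
top [252.8 163.9] [22, 21, 253] [670.8 129.3  13. ]
top [417.6 187.9] [22, 21, 240] [ 607.5 -262.1   13. ]
top [477.2 220.8] [21, 22, 197] [ 527.9 -396.2   13. ]
top [346.4 276.1] [18, 23, 266] [402.9 -87.6  13. ]
side [319.9 296.2] [20, 16, 231] [ 605.3 -259.3   13. ]
side [302.8 346.4] [23, 18, 317] [ 525.8 -391.9   13. ]
bench V 121 129 cover [157  71  49  40 101 162] [143 161 135  54  56  29  71 156 164  98 127] plate [121 152 147 137 152 152 149 147 152 148 125 148 148 133]
dark [369.  241.1] [334, 221, 80, 76, 971] [ 480.7 -134.5   55. ]
dark [444.4 267.3] [414, 260, 47, 14, 186] [ 421.9 -297.7   55. ]
dark [410.9 285.1] [407, 269, 15, 28, 137] [ 383.8 -222.4   55. ]
dark [ 16.3 408.6] [0, 394, 41, 26, 521] [130.8 629.4  55. ]
cap [361.9 239.8] [ 486.  -125.9   14. ]
cap [358.4 251.8] [ 458.3 -116.9   14. ]
cap [356.5 265.7] [ 426.3 -111.5   14. ]
cap [362.  281.3] [ 391.  -122.8   14. ]
```

View pics/crop1.png

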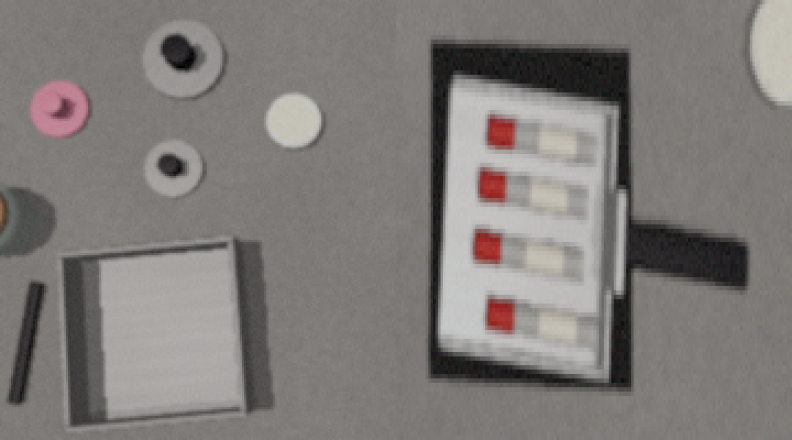

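```bash
python3 - <<'E'
from h import *
def yaw(a,b):d=b-a;return np.degrees(np.arctan2(d[1],d[0])).round(1)
H=[ray('top',415.8,265.7,60),ray('top',461.8,270.2,60)]
print('handle',np.round(H,1),yaw(H[1],H[0]),np.linalg.norm(H[1]-H[0]))
B=[ray('top',*p,22) for p in((343.8,227),(337,289.5),(406.5,296.4),(409.7,233.9))]
print('blade',np.round(B,1),np.mean(B,0),[np.linalg.norm(B[i]-B[i-1]).round() for i in range(4)],yaw(B[2],B[1]),yaw(B[3],B[0]))
T=[ray('top',*p,70) for p in((148.2,225.9),(226.4,218.2),(231.4,297.3),(150.9,304.5))]
print('tub',np.round(T,1),np.mean(T,0),[np.linalg.norm(T[i]-T[i-1]).round() for i in range(4)],yaw(T[1],T[0]),yaw(T[2],T[3]))
t=cv2.imread('pics/t0.png')
M=[ray('top',320+(x-396)/2.475,210+y/4.4,2) for x,y in((432,40),(629,52),(630,388),(429,376))];print('mat',np.round(M,1),np.mean(M,0))
P=ray('top',361,171,6);print('plate',P, 'cover knob top',ray('top',196.8,184.6,30),'cover disc',ray('top',199.2,186.4,7))
E
```

```text
handle [[ 425.8 -233.7   60. ]
 [ 415.3 -333.1   60. ]] 84.0 99.90626321195775
blade [[ 515.5  -83.7   22. ]
 [ 373.3  -64.2   22. ]
 [ 356.9 -220.6   22. ]
 [ 498.1 -235.1   22. ]] [ 435.97878353 -150.878736     22.        ] [np.float64(152.0), np.float64(144.0), np.float64(157.0), np.float64(142.0)] 84.0 83.4
tub [[518.1 356.2  70. ]
 [533.5 182.1  70. ]
 [361.6 169.1  70. ]
 [347.5 343.5  70. ]] [440.15864232 262.73546969  70.        ] [np.float64(171.0), np.float64(175.0), np.float64(172.0), np.float64(175.0)] 95.1 94.6
mat [[ 536.3  -64.8    2. ]
 [ 528.  -252.8    2. ]
 [ 351.1 -244.4    2. ]
 [ 358.5  -57.5    2. ]] [ 443.48704848 -154.87166545    2.        ]
plate [ 651.64596359 -130.91493189    6.        ] cover knob top [618.18254826 259.53997889  30.        ] cover disc [618.24470432 259.17621325   7.        ]
```

```bash
cat >> h.py <<'E'
def go(x,y,z,yaw):
    s=env.state();R=Ro.from_euler('xyz',s['ee_rot'],degrees=True).as_matrix();
    R=Ro.from_euler('xyz',[180,0,s['ee_rot'][2]],degrees=True).as_matrix()
    d=R.T@(np.array([x,y,z])-s['ee_pos'])/10
    t=-(yaw-s['ee_rot'][2]);t=(t+180)%360-180
    print('shift',d.round(2),'turn',round(t,1),'| at',s['ee_pos'].round(1),s['ee_rot'].round(1),'q',s['qpos'].round(0),'F',s['force'].round(1),'w',round(s['gripper_width'],1),'t',round(s['time_s'],1))
E
python3 -c "
from h import *
go(424,-256,120,84)"
```

```text
shift [-48.88 -65.46   9.32] turn 74.2 | at [213.5 533.4 213.2] [-179.9   -0.   158.2] q [67. 18. 90.  0. 72. -1.] F [-0.4 -0.4  0.3] w 91.3 t 0.1
```

Call:
jog_arm --steps '[0,-48.9,-65.5,9.3,74,0,-48.9,-65.5,9.3,74,0,-48.9,-65.5,9.3,74,0,-48.9,-65.5,9.3,74,0,-48.9,-65.5,9.3,74,0,-48.9,-65.5,9.3,74,0,-48.9,-65.5,9.3,74,0,-48.9,-65.5,9.3,74,0,-48.9,-65.5,9.3,74,0,-48.9,-65.5,9.3,74,0,-48.9,-65.5,9.3,74,0,-48.9,-65.5,9.3,74,0,-48.9,-65.5,9.3,74,0,-48.9,-65.5,9.3,74,0,-48.9,-65.5,9.3,74,0,-48.9,-65.5,9.3,74,0,-48.9,-65.5,9.3,74,0,-48.9,-65.5,9.3,74,0,-48.9,-65.5,9.3,74,0,-48.9,-65.5,9.3,74]'

```text
time_s: 2.1
ee_pos: [423.6, -254.7, 120.8]
ee_rot: [-179.9, -0.0, 84.2]
force: [-0.2, -0.2, -0.1]
gripper_width: 91.2
```

```bash
python3 -c "
from h import *
go(424,-256,26,84)
t=grab('top');s=grab('side')
cv2.imwrite('pics/v1.png',np.hstack([cv2.resize(t[200:320,320:500],(400,267)),cv2.resize(s[220:340,190:370],(400,267))]))"
```

```text
shift [-0.12  0.05  9.48] turn 0.2 | at [ 423.6 -254.7  120.8] [-179.9   -0.    84.2] q [-32.  16. 108.   0.  56. -27.] F [-0.2 -0.2 -0.1] w 91.2 t 2.1
```

View pics/v1.png

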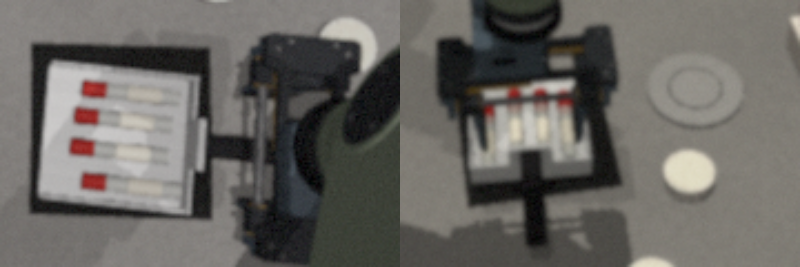

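Call:
jog_arm --steps '[0,-0.1,0,4,0,0,-0.1,0,7,0,0,-0.1,0,9,0,0,-0.1,0,9.4,0,0,-0.1,0,9.4,0,1,-0.1,0,9.4,0,1,-0.1,0,9.4,0,1,-0.1,0,9.4,0,1,-0.1,0,9.4,0,1,-0.1,0,9.4,0,1,-0.1,0,9.4,0,1,-0.1,0,9.4,0,1,-0.1,0,9.4,0,1,-0.1,0,9.4,0,1,-0.1,0,9.4,0]' --force 60

```text
time_s: 3.7
ee_pos: [423.8, -256.9, 26.8]
ee_rot: [-180.0, -0.0, 84.2]
force: [-1.7, 0.6, 1.1]
gripper_width: 23.7
```

Call:
jog_arm --steps '[1,0,0,-0.3,0,1,0,0,-0.8,0,1,0,0,-1.6,0,1,0,0,-2.6,0,1,0,0,-3.8,0,1,0,0,-5,0,1,0,0,-6.2,0,1,0,0,-7.4,0,1,0,0,-8.6,0,1,0,0,-9.8,0,1,0,0,-10.8,0,1,0,0,-11.5,0,1,0,0,-11.9,0,1,0,0,-12,0]'

```text
time_s: 5.1
ee_pos: [424.2, -257.0, 147.2]
ee_rot: [180.0, 0.0, 84.2]
force: [-0.1, 0.5, -3.2]
gripper_width: 23.5
```

```bash
python3 -c "
from h import *
go(424,-256,146,84)
t=grab('top');s=grab('side')
cv2.imwrite('pics/v2.png',np.hstack([cv2.resize(t[200:320,300:480],(400,267)),cv2.resize(s[180:340,190:370],(400,356))[:267]]))"
```

```text
shift [ 0.1  -0.03  0.12] turn 0.2 | at [ 424.2 -257.   147.2] [180.    0.   84.2] q [-33.  14. 106.   0.  60. -27.] F [-0.1  0.5 -3.2] w 23.5 t 5.1
```

View pics/v2.png

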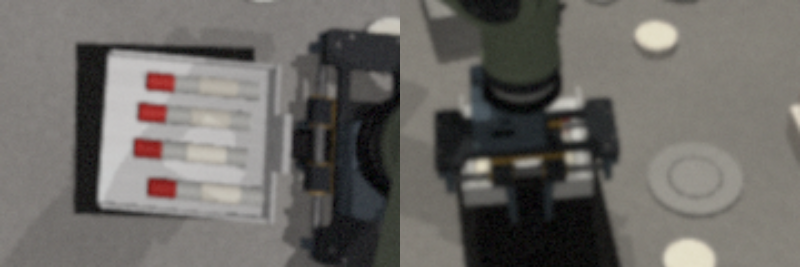

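Call:
jog_arm --steps '[1,0.3,0,0,0,1,1,0,0,-0.4,1,2.1,0.1,0,-0.9,1,3.5,0.1,0,-1.4,1,5,0.2,0,-2,1,6.6,0.3,0,-2.7,1,8.3,0.3,0,-3.4,1,10,0.4,0,-4,1,11.7,0.5,0,-4.7,1,13.4,0.5,0,-5.4,1,15.1,0.6,0,-6.1,1,16.8,0.7,0,-6.8,1,18.5,0.7,0,-7.5,1,20.2,0.8,0,-8.2,1,21.9,0.9,0,-8.9,1,23.5,0.9,0,-9.6,1,24.9,1,0,-10.2,1,26,1,0,-10.6,1,26.7,1.1,0,-10.9,1,27,1.1,0,-11]'

```text
time_s: 7.2
ee_pos: [462.5, 11.4, 147.0]
ee_rot: [180.0, 0.0, 95.3]
force: [0.1, -0.7, -3.7]
gripper_width: 23.9
```

```bash
python3 -c "
from h import *
go(462,11,120,95)
t=grab('top');s=grab('side')
cv2.imwrite('pics/v3.png',np.hstack([cv2.resize(t[200:320,130:310],(400,267)),cv2.resize(s[80:240,170:350],(400,356))[:267]]))"
```

```text
shift [-0.03 -0.05  2.7 ] turn 0.3 | at [462.5  11.4 147. ] [180.    0.   95.3] q [ -0.  12. 110.   0.  59.  -5.] F [ 0.1 -0.7 -3.7] w 23.9 t 7.2
```

View pics/v3.png

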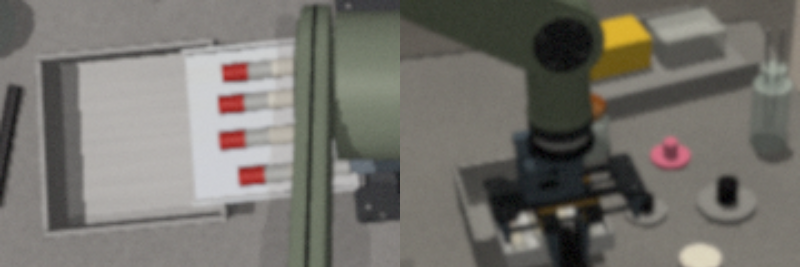

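Call:
jog_arm --steps '[1,0,0,0.5,0,1,0,0,1.3,0,1,0,0,2.3,0,1,0,0,3.3,0,1,0,0,4,0,1,0,0,4.5,0,1,0,0,4.8,0,1,0,0,4.9,0,1,0,0,4.9,0]'

```text
time_s: 8.2
ee_pos: [462.6, 10.5, 98.0]
ee_rot: [180.0, -0.0, 95.2]
force: [1.1, 0.1, -3.7]
gripper_width: 23.8
```

```bash
python3 -c "
from h import *
print(ray('top',213.7,256,122))
go(462,11,95,95)"
```

```text
[449.53720803 198.85114505 122.        ]
shift [ 0.05 -0.06  0.3 ] turn 0.2 | at [462.6  10.5  98. ] [180.   -0.   95.2] q [ -0.  15. 114.   0.  52.  -5.] F [ 1.1  0.1 -3.7] w 23.8 t 8.2
```

Call:
jog_arm --steps '[1,0,0,0.1,0,1,0,0,0.2,0,1,0,0,0.3,0,1,0,0,0.4,0,1,0,0,0.5,0,1,0,0,0.5,0]'

```text
time_s: 8.8
ee_pos: [462.8, 10.5, 93.9]
ee_rot: [179.9, -0.0, 95.2]
force: [-1.4, -2.5, 4.9]
gripper_width: 23.7
```

Call:
jog_arm --steps '[1,0,0,0,0,1,0,0,0,0,1,0,0,0,0,1,0,0,0,0]'

```text
time_s: 9.2
ee_pos: [462.8, 10.5, 94.0]
ee_rot: [179.9, -0.0, 95.2]
force: [-0.8, -2.5, 6.0]
gripper_width: 24.0
```

```bash
python3 -c "
from h import *
t=grab('top');s=grab('side')
cv2.imwrite('pics/v4.png',np.hstack([cv2.resize(t[200:320,130:310],(400,267)),cv2.resize(s[100:260,170:350],(400,356))[:267]]))
a=np.radians(np.arange(0,41,5))
# pivot at inner wall corner: grip rel to pivot x=-(183.6-17)=-167, z=43
print(np.c_[np.degrees(a),-167*np.cos(a)+43*np.sin(a)+167,167*np.sin(a)+43*np.cos(a)-43].round(1))"
```

```text
[[ 0.   0.   0. ]
 [ 5.   4.4 14.4]
 [10.  10.  28.3]
 [15.  16.8 41.8]
 [20.  24.8 54.5]
 [25.  33.8 66.5]
 [30.  43.9 77.7]
 [35.  54.9 88. ]
 [40.  66.7 97.3]]
```

View pics/v4.png

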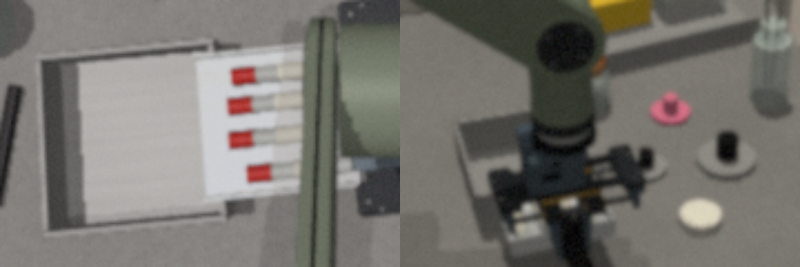

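Call:
jog_arm --steps '[1,0,0,0,0,1,0,0,0,0,1,0.1,0,-0.5,0,1,0.3,0,-1,0,1,0.5,0,-1.6,0,1,0.8,0,-2.2,0,1,1,0,-2.8,0,1,1,0,-2.8,0]' --force 6

```text
time_s: 10.1
ee_pos: [462.0, 20.9, 121.9]
ee_rot: [179.9, -0.0, 95.2]
force: [0.7, 0.1, -1.6]
gripper_width: 24.3
```

```bash
python3 -c "
from h import *
t=grab('top');s=grab('side')
cv2.imwrite('pics/v5.png',np.hstack([cv2.resize(t[200:320,130:310],(400,267)),cv2.resize(s[100:260,170:350],(400,356))[:267]]))
go(462,10,94,95)"
```

```text
shift [-1.06 -0.09  2.73] turn 0.2 | at [461.9  20.7 121.3] [179.9  -0.   95.2] q [  1.  13. 112.   0.  55.  -4.] F [ 1.  -0.5 -1.5] w 24.1 t 10.2
```

View pics/v5.png

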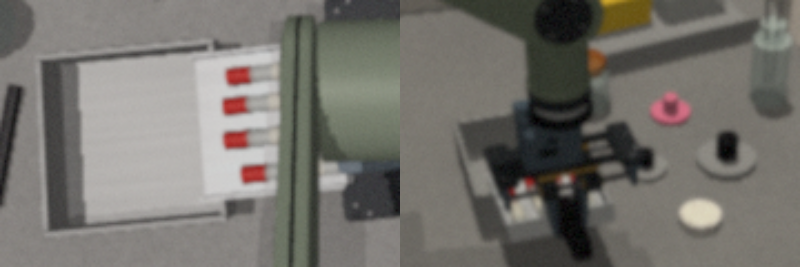

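Call:
jog_arm --steps '[1,0.3,0,-0.6,0,1,0.7,0,-1.3,0,1,1.1,0,-1.9,0,1,1.5,0,-2.6,0,1,1.9,0,-3.2,0,1,2.4,0,-3.8,0,1,2.9,0,-4.4,0,1,3.4,0,-4.9,0,1,3.9,0,-5.4,0,1,4.4,0,-5.9,0,1,4.8,0,-6.2,0,1,4.8,0,-6.2,0,1,4.8,0,-6.2,0,1,4.8,0,-6.2,0,1,4.8,0,-6.2,0]'

```text
time_s: 11.7
ee_pos: [457.1, 68.1, 182.7]
ee_rot: [-180.0, 0.0, 95.2]
force: [0.4, -0.2, -3.5]
gripper_width: 24.0
```

```bash
python3 -c "
from h import *
t=grab('top');s=grab('side')
cv2.imwrite('pics/v6.png',np.hstack([cv2.resize(t[200:320,130:310],(400,267)),cv2.resize(s[100:260,170:350],(400,356))[:267]]))
go(462,10,94,95)"
```

```text
shift [-5.83 -0.04  8.88] turn 0.2 | at [457.2  68.1 182.8] [-180.    -0.    95.2] q [  7.  10. 106.   0.  64.   2.] F [ 0.4  0.3 -3.7] w 23.8 t 11.8
```

View pics/v6.png

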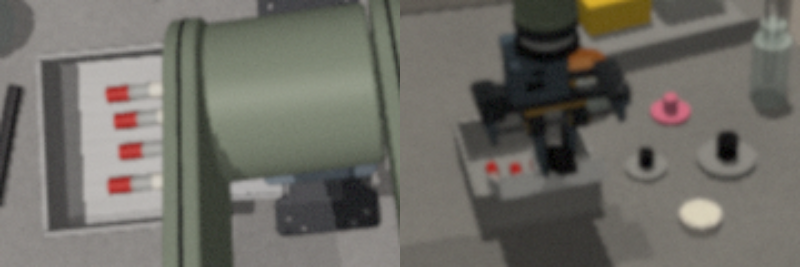

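```bash
python3 - <<'E'
from h import *
I={n:grab(n) for n in('top','side')}
C={}
for n,im in I.items():
    h=cv2.cvtColor(im,cv2.COLOR_BGR2HSV)
    m=(h[...,1]>150)&(h[...,2]>60)&((h[...,0]<6)|(h[...,0]>172))
    box=(140,230,200,310) if n=='top' else (185,290,130,260)
    C[n]=[(c,s) for c,s in blobs(m,8) if box[0]<c[0]<box[1] and box[2]<c[1]<box[3]]
    for c,s in C[n]:
        print(n,c.round(1),s[2:], [ray(n,*c,z).round(0)[:2].tolist() for z in(15,60,100)])
import itertools
def line(n,c): a=ray(n,*c,0);return a,(ray(n,*c,100)-a)/100
for (a,_),(b,_) in itertools.product(C['top'],C['side']):
    p,d=line('top',a);q,e=line('side',b)
    s=np.linalg.lstsq(np.c_[d,-e],q-p,rcond=None)[0]
    g=np.linalg.norm(p+d*s[0]-q-e*s[1])
    if g<10: print(a.round(),b.round(),(p+d*s[0]).round(0),g.round(1))
s=I['side'];cv2.imwrite('pics/v7.png',cv2.resize(s[110:230,170:290],(600,600),interpolation=3))
E
```

```text
top [182.5 241.9] [ 9  6 42] [[485.0, 294.0], [483.0, 281.0], [480.0, 271.0]]
top [185.9 253.8] [ 9  6 45] [[457.0, 285.0], [456.0, 273.0], [455.0, 263.0]]
top [188.2 267.4] [ 9  6 48] [[426.0, 279.0], [426.0, 267.0], [426.0, 257.0]]
top [183.5 282.7] [ 9  6 47] [[391.0, 289.0], [393.0, 277.0], [395.0, 266.0]]
side [210.8 175. ] [ 4  3 10] [[387.0, 293.0], [385.0, 237.0], [383.0, 186.0]]
side [221.5 175.2] [ 4  3 10] [[422.0, 285.0], [418.0, 228.0], [414.0, 179.0]]
[188. 267.] [222. 175.] [426. 277.  20.] 4.2
[183. 283.] [211. 175.] [391. 288.  19.] 3.8
```

View pics/v7.png

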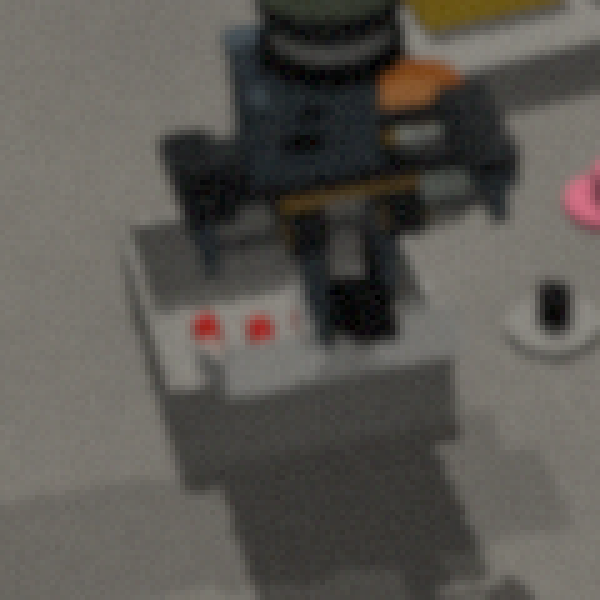

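Call:
jog_arm --steps '[1,0,0,0,0,1,0,0,0,0,1,0,0,0.2,0,1,0,0,0.4,0,1,0,0,0.5,0,1,0,0,0.5,0,1,0,0,0.5,0]' --force 40

```text
time_s: 12.6
ee_pos: [457.7, 69.1, 178.6]
ee_rot: [179.9, -0.1, 95.1]
force: [-0.8, 3.1, 4.7]
gripper_width: 23.7
```

Call:
jog_arm --steps '[1,0,0,0,0,1,0,0,-0.2,0,1,-1,0,-1,0,1,-2,0,-1.8,0,1,-3,0,-2.5,0,1,-4,0,-3.2,0,1,-6,0,-4,0,1,-8,0,-4,0,1,-11,0,-4,0,1,-14,0,-4,0,1,-17,0,-4,0,1,-17,0,-4,0]' --force 60

```text
time_s: 13.8
ee_pos: [472.8, -105.2, 218.2]
ee_rot: [180.0, 0.2, 95.0]
force: [0.5, 1.1, -2.5]
gripper_width: 23.7
```

```bash
python3 - <<'E'
from h import *
I={n:grab(n) for n in('top','side')}
t,s=I['top'],I['side']
cv2.imwrite('pics/v8.png',np.hstack([cv2.resize(t[200:320,130:310],(400,267)),cv2.resize(s[120:280,170:350],(400,356))[:267]]))
# goal: yaw back to 86 on mat; mat centre (443,-155)
go(435.5,-262,220,86); print(dishes(t)); print(dishes(s,'side'))
E
```

```text
shift [-15.6   -5.07  -0.2 ] turn 9.1 | at [ 472.3 -102.1  218. ] [-180.    -0.    95.1] q [-14.  10. 101.   0.  70. -19.] F [ 0.8  1.  -1.8] w 23.7 t 13.9
[(array([378.1, 106.5]), [83, 6, 219], array([ 810.7, -177. ,   13. ])), (array([252.9, 164.4]), [23, 22, 408], array([669.5, 129.2,  13. ]))]
[(array([313.1,  26. ]), [59, 37, 1153], array([1040.4, 1396.6,   13. ])), (array([304.9, 195.3]), [18, 12, 159], array([666.9, 130.7,  13. ])), (array([319.8, 296.4]), [22, 18, 308], array([ 604.8, -259.7,   13. ])), (array([303. , 346.5]), [25, 22, 404], array([ 526.2, -392.1,   13. ])), (array([450.5, 413.2]), [38, 12, 209], array([ 791.8, -612.4,   13. ])), (array([410.4, 414.8]), [18, 10, 154], array([ 707.5, -597.8,   13. ]))]
```

View pics/v8.png

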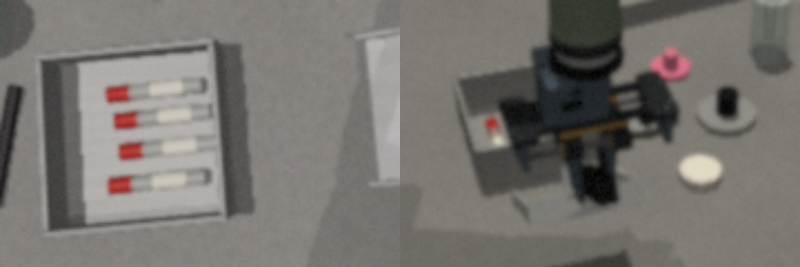

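Call:
jog_arm --steps '[1,-2,-0.8,0,2,1,-5,-2,0,4,1,-8,-3.2,0,6,1,-10,-4,0,8,1,-10.5,-4.2,0,8,1,-10.5,-4.2,2,8,1,-10.5,-4.2,5,8,1,-10.5,-4.2,7,8,1,-10.5,-4.2,8,8,1,-10.5,-4.2,8.5,8,1,-10.5,-4.2,8.5,8]'

```text
time_s: 15.0
ee_pos: [440.5, -209.0, 133.0]
ee_rot: [-180.0, -0.0, 87.2]
force: [0.1, -0.7, -3.1]
gripper_width: 23.6
```

```bash
python3 - <<'E'
from h import *
go(437,-263,26,87)
a=np.radians(np.arange(33,-1,-4));print((-183*np.cos(a)+43*np.sin(a)+130).round(0),(183*np.sin(a)+43*np.cos(a)-136).round(0))
E
```

```text
shift [-5.41 -0.09 10.7 ] turn 0.2 | at [ 440.5 -209.   133. ] [-180.    -0.    87.2] q [-27.  15. 108.   0.  58. -24.] F [ 0.1 -0.7 -3.1] w 23.6 t 15.0
[ -0.  -9. -18. -25. -32. -39. -44. -49. -52.] [ -0. -10. -20. -30. -41. -53. -65. -77. -90.]
```

Call:
jog_arm --steps '[1,0,0,0.5,0,1,0,0,1,0,1,0,0,1.4,0,1,-0.5,0,1.9,0,1,-0.9,0,2.4,0,1,-1.8,0,3.4,0,1,-2.5,0,4.4,0,1,-3.2,0,5.5,0,1,-3.9,0,6.7,0,1,-4.5,0,7.9,0,1,-5,0,9.1,0,1,-5.2,0,9.8,0,1,-5.3,0,10.3,0,1,-5.4,0,10.6,0,1,-5.4,0,10.7,0,1,-5.4,0,10.7,0]' --force 12

```text
time_s: 16.6
ee_pos: [437.2, -264.4, 27.1]
ee_rot: [-180.0, 0.1, 87.3]
force: [-4.3, -2.7, 7.3]
gripper_width: 24.0
```

```bash
python3 - <<'E'
from h import *
t=grab('top');s=grab('side')
cv2.imwrite('pics/v9.png',np.hstack([cv2.resize(t[200:320,320:500],(400,267)),cv2.resize(s[220:340,190:370],(400,267))]))
go(437,-263,26,87)
E
```

```text
shift [ 0.14 -0.03  0.11] turn 0.3 | at [ 437.3 -264.4   27.1] [-1.80e+02  1.00e-01  8.73e+01] q [-32.  24. 112.  -0.  44. -30.] F [-3.2 -3.3  7.7] w 24.1 t 16.7
```

View pics/v9.png

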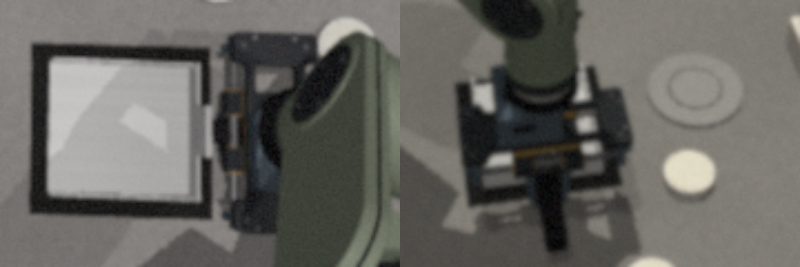

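Call:
jog_arm --steps '[0,0,0,0,0,0,0,0,0,0,0,0,0,0,0,0,0,0,0,0,0,0,0,0,0,0,0,0,0,0,0,0,0,-1,0,0,0,0,-4,0,0,0,0,-8,0,0,0,0,-10,0]'

```text
time_s: 17.7
ee_pos: [438.9, -264.1, 129.6]
ee_rot: [179.7, 0.1, 87.2]
force: [0.8, 0.1, 0.0]
gripper_width: 90.9
```

```bash
python3 - <<'E'
from h import *
go(527,-394,60,90)
s=grab('side');t=grab('top');print(dishes(s,'side')[0:6])
h=cv2.cvtColor(s,cv2.COLOR_BGR2GRAY)
E
```

```text
shift [-12.54   9.44   6.96] turn -2.8 | at [ 438.9 -264.1  129.6] [1.797e+02 1.000e-01 8.720e+01] q [-32.  17. 105.   0.  58. -30.] F [0.8 0.1 0. ] w 90.9 t 17.7
[(array([315.3,  26.1]), [63, 38, 1312], array([1050.9, 1392.8,   13. ])), (array([233.5,  44.5]), [42, 22, 227], array([ 609.1, 1268.2,   13. ])), (array([304.9, 195.3]), [18, 12, 159], array([666.9, 130.7,  13. ])), (array([251.5, 278.9]), [25, 18, 257], array([ 442.9, -166.1,   13. ])), (array([319.8, 296.4]), [22, 18, 309], array([ 604.8, -259.8,   13. ])), (array([303.4, 346.9]), [24, 22, 385], array([ 526.8, -393.3,   13. ]))]
```

Call:
jog_arm --steps '[0,-5,5,0,0,0,-9,8,0,-2,0,-12.5,9.4,0,-3,0,-12.5,9.4,3,-3,0,-12.5,9.4,6,-3,0,-12.5,9.4,9,-3,0,-12.5,9.4,11,-3,0,-12.5,9.4,12.2,-3,0,-12.5,9.4,12.5,-3,0,-12.5,9.4,12.5,-3,1,-12.5,9.4,12.5,-3,1,-12.5,9.4,12.5,-3,1,-12.5,9.4,12.5,-3,1,-12.5,9.4,12.5,-3,1,-12.5,9.4,12.5,-3,1,-12.5,9.4,12.5,-3]' --force 15

```text
time_s: 19.4
ee_pos: [525.4, -392.8, 1.0]
ee_rot: [180.0, 0.0, 90.2]
force: [0.6, 0.6, 0.8]
gripper_width: 59.5
```

```bash
python3 - <<'E'
from h import *
go(652,-131,80,90)
# plate centre, side view: bright-ring via gray mask connected near expected pixel
s=grab('side')
u,v=proj('side',[652,-131,6]);g=cv2.cvtColor(s,cv2.COLOR_BGR2GRAY);print(u,v)
e=cv2.Canny(cv2.resize(g[225:295,285:360],None,fx=4,fy=4,interpolation=3),30,80)
for c in cv2.findContours(e,cv2.RETR_LIST,cv2.CHAIN_APPROX_NONE)[0]:
    if len(c)>200:
        E=cv2.fitEllipse(c);x,y=E[0][0]/4+285-.4,E[0][1]/4+225-.4
        print(x,y,np.array(E[1])/4,ray('side',x,y,6))
E
```

```text
shift [26.14 12.74 -7.9 ] turn 0.2 | at [ 525.4 -392.8    1. ] [180.    0.   90.2] q [-38.  36.  93.   0.  51. -38.] F [0.6 0.6 0.8] w 59.5 t 19.4
323.26868759568765 258.4564579021966
289.69878969192507 287.4922729492188 [11.6699791  16.56465912] [ 537.10018855 -210.23551776    6.        ]
296.58229503631594 272.8605895996094 [13.51864338 27.60620689] [ 566.81240496 -165.69425518    6.        ]
298.6571842193604 250.28391227722167 [ 2.39091039 12.12492847] [592.40036282 -86.74534516   6.        ]
298.0480133056641 257.3234497070313 [ 2.37354851 35.2491188 ] [ 584.27953863 -112.14207306    6.        ]
310.0487686157227 237.63165054321288 [20.96449852 45.0556221 ] [636.85900663 -45.54809961   6.        ]
331.4547592163086 262.10181579589846 [20.33006096 64.59303284] [ 670.40674176 -148.65167973    6.        ]
```

```bash
python3 - <<'E'
from h import *
for n,f in(('top','t0.png'),('side','s0.png')):
    im=cv2.imread('pics/'+f);g=cv2.cvtColor(im,cv2.COLOR_BGR2GRAY).astype(float);g=cv2.GaussianBlur(g,(3,3),0)
    for name,X,r in(('plate',[652,-131,6],60),('cover',[618,259,8],32)):
        # radial edge sampling around the guess, fit ellipse, iterate twice
        c=np.array(X,float)
        P=[]
        for a in np.radians(range(0,360,6)):
            rr=np.arange(r-12,r+13,.5)
            q=np.array([proj(n,c+[q*np.cos(a),q*np.sin(a),0]) for q in rr],np.float32)
            v=cv2.remap(g.astype(np.float32),q[:,:1],q[:,1:],1)[:,0]
            k=np.argmax(v[:-4]-v[4:])+2
            P.append(ray(n,*q[k],X[2])[:2])
        P=np.array(P)
        for _ in range(3):
            A=np.c_[2*P,np.ones(len(P))];s=np.linalg.lstsq(A,(P**2).sum(1),rcond=None)[0];R=np.sqrt(s[2]+s[:2]@s[:2])
            d=abs(np.linalg.norm(P-s[:2],axis=1)-R);P=P[d<max(2,1.5*np.median(d))]
        print(n,name,s[:2].round(1),R.round(1),len(P))
E
```

```text
Traceback (most recent call last):
  File "h.py", line 13, in proj
    p=env.camera_params(n);c=np.array(p['R'])@np.array(X)+np.array(p['t'])
ValueError: time passes only in moves, steps and waits
```

Call:
jog_arm --steps '[1,0,0,-2,0,1,0,0,-6,0,1,0,0,-9,0,1,0,0,-10,0,1,0,0,-10,0]'

```text
time_s: 19.95
ee_pos: [525.9, -393.3, 102.3]
ee_rot: [179.9, 0.1, 90.2]
force: [-0.4, -0.2, 0.2]
gripper_width: 59.8
```

Cache the camera parameters and rerun.

```bash
sed -i "s/env.camera_params(n)/cam(n)/" h.py; cat >> h.py <<'E'
_c={}
def cam(n):
    if n not in _c:_c[n]=env.camera_params(n)
    return _c[n]
def circ(n,im,X,r,sgn=1,w=12):
    g=cv2.GaussianBlur(cv2.cvtColor(im,cv2.COLOR_BGR2GRAY),(3,3),0).astype(np.float32);P=[];c=np.array(X,float)
    for a in np.radians(range(0,360,6)):
        q=np.array([proj(n,c+[k*np.cos(a),k*np.sin(a),0]) for k in np.arange(r-w,r+w+1,.5)],np.float32)
        v=cv2.remap(g,q[:,:1].copy(),q[:,1:].copy(),1)[:,0];k=np.argmax(sgn*(v[:-4]-v[4:]))+2
        P.append(ray(n,*q[k],X[2])[:2])
    P=np.array(P)
    for _ in range(3):
        s=np.linalg.lstsq(np.c_[2*P,np.ones(len(P))],(P**2).sum(1),rcond=None)[0];R=np.sqrt(s[2]+s[:2]@s[:2])
        d=abs(np.linalg.norm(P-s[:2],axis=1)-R);P=P[d<max(2,1.5*np.median(d))]
    return s[:2].round(1),R.round(1),len(P)
E
python3 - <<'E'
from h import *
for n,f in(('top','t0.png'),('side','s0.png')):
    im=cv2.imread('pics/'+f)
    for name,X,r in(('plate',[652,-131,6],60),('cover',[618,259,8],32),('d1',[669,130,16],30),('d2',[606,-260,16],30),('d3',[527,-394,16],30)):
        print(n,name,*circ(n,im,X,r))
go(652,-131,80,90)
E
```

```text
top plate [ 652.6 -131.3] 58.7 60
top cover [619.2 261.5] 31.1 60
top d1 [668.8 128.7] 30.1 60
top d2 [ 607.3 -260.4] 30.1 60
top d3 [ 528.7 -391.9] 30.2 60
side plate [ 649.2 -132.2] 58.8 57
side cover [616.9 261.5] 30.8 38
side d1 [665.5 127. ] 30.0 57
side d2 [ 604.1 -262.2] 30.0 59
side d3 [ 525.6 -394. ] 30.0 60
shift [26.19 12.69  2.23] turn 0.2 | at [ 525.9 -393.3  102.3] [1.799e+02 1.000e-01 9.020e+01] q [-38.  30.  87.   0.  62. -38.] F [-0.4 -0.2  0.2] w 59.8 t 19.9
```

Call:
jog_arm --steps '[1,3,1.5,0,0,1,7,3.4,0,0,1,11,5.3,0,0,1,15,7.2,0,0,1,19,9.2,0,0,1,23,11.1,0,0,1,25.5,12.3,0,0,1,26.1,12.6,0,0,1,26.1,12.6,3,0,1,26.1,12.6,6,0,1,26.1,12.6,8,0,1,26.1,12.6,9,0,1,26.1,12.6,9.2,0,1,26.1,12.6,9.3,0,1,26.1,12.6,9.3,0]'

```text
time_s: 21.45
ee_pos: [650.7, -131.8, 8.3]
ee_rot: [180.0, 0.0, 90.2]
force: [-0.2, -0.3, -0.6]
gripper_width: 59.5
```

```bash
python3 -c "
from h import *
go(651,-131.5,7.5,90)"
```

```text
shift [0.03 0.03 0.08] turn 0.2 | at [ 650.7 -131.8    8.3] [180.    0.   90.2] q [-12.  36.  92.   0.  52. -13.] F [-0.2 -0.3 -0.6] w 59.5 t 21.4
```

Call:
jog_arm --steps '[1,0,0,0.1,0,1,0,0,0.1,0,0,0,0,0.1,0,0,0,0,0.1,0,0,0,0,0.1,0,0,0,0,0.1,0,0,0,0,0.1,0,0,0,0,-1,0,0,0,0,-5,0,0,0,0,-9,0,0,-10,0,-10,0]'

```text
time_s: 22.55
ee_pos: [654.6, -177.5, 110.0]
ee_rot: [179.4, 0.0, 90.5]
force: [1.9, -1.2, 0.5]
gripper_width: 91.0
```

```bash
python3 - <<'E'
from h import *
t=grab('top');s=grab('side')
print([ (d[0],d[2]) for d in dishes(t)]);print([(d[0],d[2]) for d in dishes(s,'side')])
for n,i in(('top',t),('side',s)):
    print(n,circ(n,i,[651,-131.5,22],30),circ(n,i,[605.7,-261.3,16],30),circ(n,i,[667,128,16],30))
go(605.7,-261.3,1.5,90)
E
```

```text
[(array([352.8, 100.3]), array([ 827.7, -115.8,   13. ])), (array([253. , 164.2]), array([669.9, 129. ,  13. ]))]
[(array([212.2,  21.2]), array([ 542. , 1569.9,   13. ])), (array([242.7,  31.2]), array([ 677.3, 1410.9,   13. ])), (array([10.5, 45.8]), array([-440.4, 1484.1,   13. ])), (array([304.6, 195.3]), array([666.2, 130.8,  13. ])), (array([380.8, 255.7]), array([ 809. , -160.7,   13. ])), (array([324.3, 254.9]), array([ 656.3, -124.9,   13. ])), (array([251.2, 274. ]), array([ 445. , -149.4,   13. ])), (array([433.5, 413.7]), array([ 756.1, -605.8,   13. ]))]
top (array([ 653.1, -130.8]), np.float64(29.9), 60) (array([ 604.6, -263.2]), np.float64(31.5), 51) (array([668.8, 128.8]), np.float64(30.1), 60)
side (array([ 649.6, -132.6]), np.float64(29.9), 35) (array([ 604. , -262.9]), np.float64(30.2), 58) (array([666. , 126.6]), np.float64(30.2), 50)
shift [-7.52 -4.65 10.5 ] turn 0.0 | at [ 652.2 -186.1  106.5] [179.6   0.3  90. ] q [-17.  32.  84.  -0.  64. -17.] F [-0.   0.5 -0. ] w 90.8 t 22.6
```

Call:
jog_arm --steps '[0,-4,-2.4,0,0,0,-7.5,-4.7,2,0,0,-7.5,-4.7,5,0,0,-7.5,-4.7,7,0,0,-7.5,-4.7,7,0]'

```text
time_s: 23.15
ee_pos: [601.3, -255.6, 30.1]
ee_rot: [-179.6, -0.2, 90.1]
force: [-0.2, 0.6, 0.1]
gripper_width: 91.0
```

```bash
python3 - <<'E'
from h import *
go(605.3,-261.8,1.5,90)
s=grab('side');print(circ('side',s,[604,-262,16],30))
E
```

```text
shift [-0.62  0.4   2.86] turn 0.1 | at [ 601.3 -255.6   30.1] [-179.6   -0.2   90.1] q [-24.  34.  92.   0.  55. -24.] F [-0.2  0.6  0.1] w 91.0 t 23.1
(array([ 603.9, -262.6]), np.float64(30.6), 42)
```

Call:
jog_arm --steps '[0,0,0,0,0,0,0,0,0,0]'

```text
time_s: 23.4
ee_pos: [605.1, -256.4, 34.6]
ee_rot: [179.8, 0.1, 90.2]
force: [0.5, 0.1, 0.4]
gripper_width: 91.4
```

```bash
python3 -c "
from h import *
go(605.3,-261.8,1.5,90)"
```

```text
shift [-0.54  0.02  3.31] turn 0.2 | at [ 605.1 -256.4   34.6] [1.798e+02 1.000e-01 9.020e+01] q [-24.  34.  91.   0.  55. -24.] F [0.5 0.1 0.4] w 91.4 t 23.4
```

Call:
jog_arm --steps '[0,-0.5,0,1.5,0,0,-0.5,0,2.8,0,0,-0.5,0,3.2,0,0,-0.5,0,3.2,0,1,-0.5,0,3.2,0,1,-0.5,0,3.2,0,1,-0.5,0,3.2,0,1,-0.5,0,3.2,0,1,-0.5,0,3.2,0,1,-0.5,0,3.2,0,1,-0.5,0,0,0,1,-0.5,0,-4,0,1,-0.5,0,-6,0,1,2,0.8,-6,0,1,5,1.9,-6,0,1,8,3,-6,0,1,11,4.1,-6,0,1,12,4.5,-6,0,1,12.4,4.6,-6,0,1,12.4,4.6,-6,0]'

```text
time_s: 25.4
ee_pos: [649.3, -132.4, 92.8]
ee_rot: [-180.0, 0.0, 90.2]
force: [0.3, 0.6, 0.3]
gripper_width: 59.6
```

```bash
python3 -c "
from h import *
go(651,-131.5,24,90)"
```

```text
shift [0.09 0.17 6.88] turn 0.2 | at [ 649.3 -132.4   92.8] [-180.     0.    90.2] q [-13.  31.  87.  -0.  62. -13.] F [0.3 0.6 0.3] w 59.6 t 25.4
```

Call:
jog_arm --steps '[1,0.1,0.1,2,0,1,0.1,0.1,4.5,0,1,0.1,0.1,6,0,1,0.1,0.1,6.4,0,1,0.1,0.1,6.6,0,1,0.1,0.1,6.7,0,1,0.1,0.1,6.8,0,1,0.1,0.1,6.8,0]'

```text
time_s: 26.2
ee_pos: [650.9, -131.3, 25.6]
ee_rot: [179.9, 0.0, 90.2]
force: [-0.6, -0.1, 0.4]
gripper_width: 59.6
```

Call:
jog_arm --steps '[1,0,0,0.1,0,1,0,0,0.1,0,0,0,0,0.1,0,0,0,0,0.1,0,0,0,0,0.1,0,0,0,0,0.1,0,0,0,0,0.1,0,0,0,0,-1,0,0,0,0,-5,0,0,0,0,-8,0,0,5,0.3,-8,0,0,10,0.6,-8,0,0,15,1,-8,0,0,18,1.2,-8,0,0,19,1.4,-8,0,0,19,1.4,-8,0,0,19,1.4,-8,0]'

```text
time_s: 27.9
ee_pos: [664.0, 57.8, 105.2]
ee_rot: [180.0, 0.0, 90.2]
force: [-0.6, -0.0, 0.6]
gripper_width: 91.0
```

```bash
python3 - <<'E'
from h import *
t=grab('top');s=grab('side')
print([ (d[0],d[2]) for d in dishes(t)])
for n,i in(('top',t),('side',s)):
    print(n,circ(n,i,[651,-131.5,38],30),circ(n,i,[667,128,16],30))
go(667.2,127.7,1.5,90)
E
```

```text
[(array([371.1, 102.8]), array([ 820.6, -160.1,   13. ])), (array([367.6, 166.3]), array([ 661.4, -145.8,   13. ])), (array([391.9, 253.4]), array([ 454. , -194.4,   13. ]))]
top (array([ 653.3, -130.2]), np.float64(30.0), 60) (array([675.4, 125.3]), np.float64(31.2), 22)
side (array([ 650.4, -132.2]), np.float64(30.1), 48) (array([666. , 126.2]), np.float64(29.7), 40)
shift [ 7.05  0.34 10.36] turn 0.1 | at [663.9  57.2 105.1] [-180.     0.    90.1] q [ 4. 31. 85. -0. 64.  4.] F [-0.3  0.4 -0.9] w 91.0 t 28.0
```

Stack is fine; the side view confirms the last dish hasn't moved.

Call:
jog_arm --steps '[0,4,0.2,0,0,0,6.5,0.3,2,0,0,7,0.3,5,0,0,7,0.3,8,0,0,7,0.3,9.5,0,0,7,0.3,10.2,0,0,7,0.3,10.2,0,0,7,0.3,10.2,0,1,7,0.3,10.2,0,1,7,0.3,10.2,0,1,7,0.3,10.2,0,1,7,0.3,10.2,0,1,7,0.3,10.2,0,1,7,0.3,10.2,0]'

```text
time_s: 29.4
ee_pos: [666.8, 129.0, 3.3]
ee_rot: [180.0, -0.0, 90.2]
force: [-0.7, 0.1, 2.9]
gripper_width: 59.4
```

```bash
python3 -c "
from h import *
go(651,-131.5,39,90)"
```

```text
shift [-26.04  -1.66  -3.57] turn 0.2 | at [666.8 129.    3.3] [180.   -0.   90.2] q [10. 38. 89.  0. 53. 10.] F [-0.7  0.1  2.9] w 59.4 t 29.4
```

Call:
jog_arm --steps '[1,0,0,-2,0,1,0,0,-6,0,1,0,0,-10,0,1,-2,-0.1,-11,0,1,-6,-0.4,-11,0,1,-10,-0.7,-11,0,1,-14,-0.9,-11,0,1,-18,-1.2,-11,0,1,-22,-1.4,-11,0,1,-25,-1.6,-11,0,1,-25.9,-1.7,-11,0,1,-25.9,-1.7,-11,0,1,-25.9,-1.7,-8,0,1,-25.9,-1.7,-5.5,0,1,-25.9,-1.7,-4.5,0,1,-25.9,-1.7,-4.2,0,1,-25.9,-1.7,-4,0,1,-25.9,-1.7,-3.9,0,1,-25.9,-1.7,-3.9,0,1,-25.9,-1.7,-3.9,0]'

```text
time_s: 31.4
ee_pos: [651.0, -130.2, 42.8]
ee_rot: [179.9, 0.0, 90.2]
force: [0.1, -0.2, -0.3]
gripper_width: 59.7
```

Call:
jog_arm --steps '[1,0,0,0.1,0,1,0,0,0.1,0,0,0,0,0.1,0,0,0,0,0.1,0,0,0,0,0.1,0,0,0,0,0.1,0,0,0,0,0.1,0,0,0,0,-1,0,0,0,0,-4,0,0,0,0,-7,0,0.4,5,-0.4,-8,0,0.4,10,-0.8,-8,0,0.4,15,-1.2,-8,0,0.4,20,-1.7,-8,0,0.4,25,-2.1,-8,0,0.4,28,-2.4,-8,0,0.4,30,-2.6,-8,0,0.4,30,-2.6,-8,0,0.4,30,-2.6,-8,0]'

```text
time_s: 33.3
ee_pos: [623.6, 169.7, 122.5]
ee_rot: [180.0, 0.0, 90.2]
force: [-0.1, -0.1, -0.3]
gripper_width: 54.6
```

```bash
python3 - <<'E'
from h import *
t=grab('top');s=grab('side')
for n,i in(('top',t),('side',s)):
    print(n,circ(n,i,[651,-131.5,54],30),circ(n,i,[618,261.5,8],32))
g=cv2.cvtColor(t,cv2.COLOR_BGR2GRAY)
for n,i in(('top',t),('side',s)):
    V=i.max(2);u,v=proj(n,[618,261.5,24]);m=np.zeros_like(V);m[int(v)-14:int(v)+15,int(u)-14:int(u)+15]=1
    for c,st in blobs((V<75)&(m>0),15): print(n,c,st[2:],ray(n,*c,24))
go(618,261.5,11,90)
cv2.imwrite('pics/v10.png',np.hstack([cv2.resize(t[110:230,130:290],(400,300)),cv2.resize(s[120:240,230:390],(400,300))]))
E
```

```text
top (array([ 653. , -130.6]), np.float64(30.2), 60) (array([619.5, 257.7]), np.float64(36.6), 21)
side (array([ 649.9, -132.3]), np.float64(29.9), 60) (array([615.8, 262. ]), np.float64(31.5), 33)
top [207.88 172.72] [ 7  6 25] [647.8078239  235.20029192  24.        ]
side [279.97196262 165.87850467] [  7  22 107] [619.51480435 281.32617982  24.        ]
shift [ 9.29 -0.56 11.13] turn 0.1 | at [623.8 168.6 122.3] [180.    0.   90.1] q [14. 28. 87. -0. 64. 14.] F [-0.3  0.1  0. ] w 54.5 t 33.4
```

View pics/v10.png

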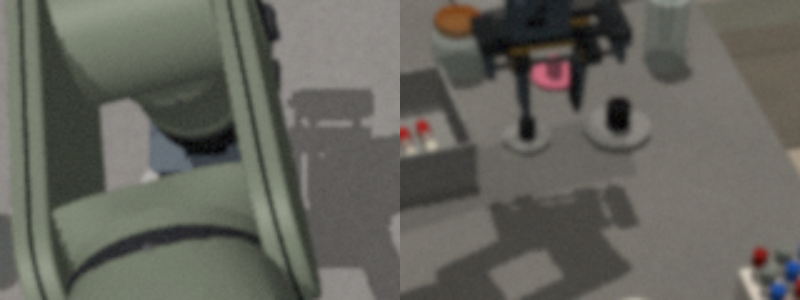

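Call:
jog_arm --steps '[0.4,4,-0.3,0,0,0.4,8,-0.5,0,0,0.4,9.3,-0.6,1,0,0.4,9.3,-0.6,4,0,0.4,9.3,-0.6,7,0,0.4,9.3,-0.6,9.5,0,0.4,9.3,-0.6,10.7,0,0.4,9.3,-0.6,11,0,0.4,9.3,-0.6,11,0,0.4,9.3,-0.6,11,0]'

```text
time_s: 34.4
ee_pos: [618.4, 262.8, 13.4]
ee_rot: [179.9, -0.1, 90.2]
force: [0.0, -0.0, 0.2]
gripper_width: 54.3
```

Call:
jog_arm --steps '[1,0,0,0,0,1,0,0,0,0,1,0,0,0,0,1,0,0,0,0,1,0,0,0,0,1,0,0,0,0]' --force 25

```text
time_s: 35.0
ee_pos: [617.2, 262.8, 12.2]
ee_rot: [180.0, -0.0, 90.2]
force: [-0.9, 0.7, 1.8]
gripper_width: 23.5
```

```bash
python3 -c "
from h import *
go(651.3,-131.5,66,90)"
```

```text
shift [-39.44   3.28  -5.38] turn 0.2 | at [617.2 262.8  12.2] [180.   -0.   90.2] q [22. 36. 90.  0. 53. 22.] F [-0.9  0.7  1.8] w 23.5 t 35.0
```

Call:
jog_arm --steps '[1,0,0,-2,0,1,0,0,-6,0,1,0,0,-10,0,1,0,0,-12,0,1,-3,0.2,-12,0,1,-7,0.6,-12,0,1,-11,0.9,-12,0,1,-15,1.2,-12,0,1,-19,1.6,-12,0,1,-23,1.9,-12,0,1,-27,2.2,-12,0,1,-31,2.6,-12,0,1,-35,2.9,-12,0,1,-38,3.1,-12,0,1,-39,3.2,-12,0,1,-39.3,3.3,-11,0,1,-39.3,3.3,-9,0,1,-39.3,3.3,-7,0,1,-39.3,3.3,-6.5,0,1,-39.3,3.3,-6.5,0]'

```text
time_s: 37.0
ee_pos: [650.7, -128.7, 75.5]
ee_rot: [-179.8, -0.1, 90.3]
force: [0.1, 0.4, -0.1]
gripper_width: 23.3
```

```bash
python3 - <<'E'
from h import *
go(651.3,-130.2,66.2,90)
s=grab('side')
print(circ('side',s,[650,-131.5,54],30))
E
```

```text
shift [-0.15  0.06  0.93] turn 0.3 | at [ 650.7 -128.7   75.5] [-1.798e+02 -1.000e-01  9.030e+01] q [-12.  32.  88.   0.  60. -12.] F [ 0.1  0.4 -0.1] w 23.3 t 37.0
(array([ 646.3, -138. ]), np.float64(27.1), 24)
```

Call:
jog_arm --steps '[1,-0.1,0,0.4,0,1,-0.1,0,0.7,0,1,-0.1,0,0.9,0,1,-0.1,0,0.9,0,1,-0.1,0,0.9,0]'

```text
time_s: 37.55
ee_pos: [651.5, -131.2, 68.0]
ee_rot: [180.0, -0.0, 90.2]
force: [-0.3, 0.3, -1.0]
gripper_width: 23.2
```

Call:
jog_arm --steps '[1,0.1,0,0.1,0,1,0.1,0,0.2,0,1,0.1,0,0.2,0,1,0.1,0,0.2,0]'

```text
time_s: 37.95
ee_pos: [651.6, -130.1, 66.2]
ee_rot: [180.0, -0.0, 90.2]
force: [-0.7, 1.2, 0.9]
gripper_width: 23.7
```

Contact; release, lift and move aside.

Call:
jog_arm --steps '[0.5,0.1,0,0,0,0.5,0.1,0,0,0,0.5,0.1,0,0,0,0.5,0.1,0,0,0,0.5,0.1,0,0,0,0.5,0,0,-1,0,0.5,0,0,-4,0,0.5,0,0,-8,0,0.5,0,0,-11,0,0.5,5,-3,-12,0,0.5,10,-8,-12,0,0.5,15,-12,-12,0,0.5,20,-16,-12,0,0.5,25,-20,-12,0,0.5,30,-20,-12,0,0.5,34,-20,-12,0,0.5,34,-20,-12,0,0.5,34,-20,-12,0]'

```text
time_s: 39.75
ee_pos: [449.1, 213.9, 187.0]
ee_rot: [179.9, -0.2, 90.5]
force: [-0.7, -1.4, -0.7]
gripper_width: 45.5
```

```bash
python3 - <<'E'
from h import *
t=grab('top');s=grab('side')
for n,i in(('top',t),('side',s)): print(n,circ(n,i,[651,-131.5,62],32))
print(env.state()['ee_pos'])
cv2.imwrite('pics/v11.png',np.hstack([cv2.resize(t[60:320,130:500],(427,300)),cv2.resize(s[120:360,190:390],(360,432))[:,:]][0:1]))
cv2.imwrite('pics/v11.png',np.vstack([cv2.resize(t[110:310,280:500],(440,400)),np.zeros((0,440,3),np.uint8)]) if 0 else np.hstack([cv2.resize(t[60:320,130:500],(400,281)),cv2.resize(s[120:350,190:380],(400,484))[100:381]]))
E
```

```text
top (array([ 658.1, -133.1]), np.float64(34.7), 36)
side (array([ 650.7, -132.6]), np.float64(31.1), 42)
[450.17363505 210.15778974 186.59241653]
```

View pics/v11.png

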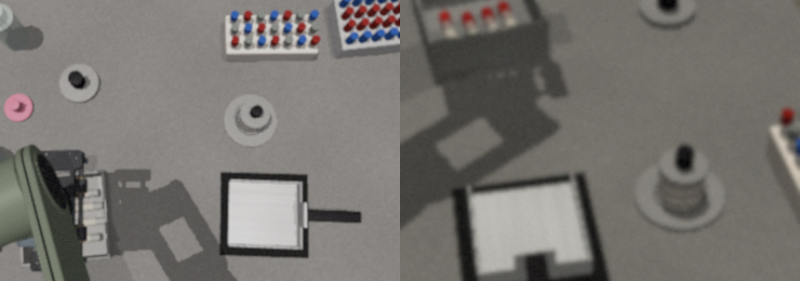

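```bash
python3 - <<'E'
from h import *
print('knob',ray('top',366.8,162.7,86).round(1)); s=env.state();print(s['time_s'],s['force'].round(1))
env.job_done()
E
```

```text
knob [ 652.  -130.3   86. ]
39.85 [-0.2 -0.2  0.2]
the job is handed in; nothing more can be done
```

I handed the job in at about 40 s. As far as I could check, every step was done; the interface gave no verdict.

- **Tubes:** I pressed the level shovel on the tub's rim with about 8–9 N while all four tubes were on it. I then loosened the grip so the blade could pivot, and tipped it to about 33°. The tubes slid into the tub, and later pictures show all four inside it. During the tipping itself the measured force did not clearly show contact with the rim. So I pressed again at about 33° and measured about 8 N. The angle comes from geometry, not a direct measurement.
- **Shovel:** it is back flat on its mat and looks centred in the last pictures.
- **Pile:** there were three dishes. They are stacked on the plate, with the small grey cover on top.
    - **Dishes:** after each placing, the top dish measured within about 2 mm of the plate's centre.
    - **Cover:** the side camera puts it within about 2 mm of centre, and the knob in the top camera agrees. One automatic circle fit in the top view disagreed by about 6 mm in x. It had probably caught the plate's edge, so I disregarded it.
- **Bystanders:** the arm worked clear of the jar and the pen. I did not measure them at the end, and the arm hid them in the last picture. The gripper was clear of everything at hand-in.

I viewed 14 pictures, which is the full budget.

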